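# Demould a whole-mount wax block from its spring-jaw mould

### The job

A large wax tissue block has set in the spring-jaw mould. Take it out without forcing it: gripping it by its cassette, push it against the sprung jaw until its other end comes out from under the fixed lip, keep pushing while you tip that end up over the lip, and draw the block out, then set it down gently, wax face down, on the free part of the cold plate, lying lengthwise along the plate and clear of the block that is already there. Leave that other block where it lies.

Things in the scene. Friction and masses are not known exactly. Their poses are not given: they have to be found in the camera images.
- wax_block: block in the mould: cream wax 62x42x12 mm (x, y, z) under a white slotted cassette 76x56x12 mm, about 0.11 kg. Origin: centre of the wax face (underside), cassette at z 12 to 24 mm; x along its length, toward the fixed lip at the start; z up. Grip the cassette across its 56 mm width (y): its sides stand 2 mm beyond the mould walls, with free space beside and below down to 12 mm above the bench
- mould: fixed steel mould, base 160x100x8 mm. Origin: on the bench under the cavity's centre; +x to the fixed lip, -x to the sprung jaw, z up. Cavity 46 mm wide, floor z 20 mm; side walls (outer y +-26) carry the cassette at z 34 (cassette z 34 to 46). Fixed end wall: face x 38.5; its lip, 4 mm thick, reaches in over the cassette to x 30.5 (7.5 mm overlap), underside z 48, screw heads to z 54
- jaw: the jaw itself, a steel block that slides back with the joint; at home its frame is the mould's frame. Its face, at x -38.5 mm when home, meets the cassette's end; its lip, 4 mm thick, reaches over the cassette to x -33 mm (5 mm overlap), underside z 48, screw heads to z 54
- jaw_slide (a joint): sprung jaw at the mould's -x end: how far (m) it is pushed back toward -x, from 0 (home) to about 0.0085 (hard stop). A spring, about 7 N at home and 15 N at the stop, drives it home
- cold_plate: fixed solid stainless-steel plate 130x300 mm with a shallow recess; origin on the bench under its centre, x across (130 mm), y along its 300 mm length, z up. The flat recess floor is 24 mm above the bench, x +-60, y +-145 mm, inside a rim 3 mm higher
- other_block: a block of the same shape, size and frame as wax_block, already lying wax face down on the cold plate, its length along the plate, nearer one end or about the middle
Not all that is in view belongs to the job. What is shaped like the wax_block but pink is not meant.

How it is judged:
On the way, in this order (a step that is already met when the one before it is completed fails the run):
1. the block, still in the mould, has pushed the jaw back so far that its other end is clear of the fixed lip (value of joint jaw_slide above 0.0065 m and horizontal distance between wax_block and mould below 0.03 m), for 0.1 s.
2. the block is lifted clear of the mould (z of wax_block in the frame of mould above 0.06 m and contact force between wax_block and mould below 0.05 N), for 0.1 s.
At the end, for the whole second after the job is handed in: The block lies still and flat (within 3 degrees), wax face down, inside the recess of the cold plate, its length along the plate's length (within 14 degrees either way round), not touching the other block, which is within 8 mm of where it lay; the mould is empty and its jaw has sprung home (x of wax_block in the frame of cold_plate between -0.032 and 0.032 m and y of wax_block in the frame of cold_plate between -0.107 and 0.107 m and z of wax_block in the frame of cold_plate between 0.021 and 0.027 m and angle between wax_block's own z axis and vertical below 0.06 rad and angle between the x axis of wax_block and the y axis of cold_plate, either way round below 0.25 rad and contact force between wax_block and other_block below 0.05 N and linear speed of wax_block below 0.01 m/s and distance of other_block from where it was at the start of the episode below 0.008 m and value of joint jaw_slide below 0.002 m).
It fails at once if the block is rammed or pried against the jaw (more than 45 N) (contact force between wax_block and jaw above 45 N).
It fails at once if the block is wrenched against the mould (more than 60 N) (contact force between wax_block and mould above 60 N).
It fails at once if the block is dropped or slammed on the cold plate (more than 40 N) (contact force between wax_block and cold_plate above 40 N).
It fails at once if the other block is pushed away (distance of other_block from where it was at the start of the episode above 0.012 m).
It also fails if it takes over 58 s, if anything falls off the work surface, if the arm or the gripper's body presses on something with over 40 N, if the wrist force passes 120 N, or if a joint passes its speed limit or range.

### The arm

A 6-joint arm with a two-finger parallel gripper is mounted at the origin on a cart in front of the work surface, level with it; the furniture and walls round the work are solid. World frame = base frame: x ahead of the robot, y to its left, z up, the work surface at z = 0. Lengths are in m, angles in rad, forces in N, time in s.
With the tool pointing down it reaches from about 0.35 to 0.925 m from the base axis. Payload 6.4 kg.
Tool frame: the origin (TCP) lies midway between the tips of the shut fingers; the grasp point (between the pads) lies 19 mm behind it; z points along the fingers, y is the line along which they close (so a half turn about z gives the same grasp; the last joint's range is limited). The gripper opens to 85 mm and grips with 20 to 120 N. Pads are 22 mm wide; open, the fingers measure 114 mm over their backs; the gripper's body (76 mm by 85 mm) begins 54 mm behind the grasp point. The pads swing forward as they close: fully open they stand 13 mm farther back than shut.
Start: joints at [1.154, 0.245, 1.558, -0, 1.339, -0.174], TCP at [0.156, 0.631, 0.231] pointing down, gripper open.
Joint ranges: [-3.13, 3.13], [-1.02, 2.26], [0.13, 2.54], [-0.95, 4.09], [0.21, 2.88], [-2.74, 2.74]. Speed limits (rad/s): [2.57, 2.57, 3.14, 3.14, 3.14, 3.14].

### API

Orientations are given as [roll, pitch, yaw] about the fixed x, y, z axes, in that order (R = Rz(yaw) Ry(pitch) Rx(roll)).
In Python, from workcell import * gives the robot as it stands.
- The arm moves only by the tool drive_tool, never from a script. Its argument "deltas" is a list of rows, each an object of numbers: "hand": the opening, from -1 (shut) to 1 (fully open); "x", "y", "z": the shift along the tool's x, y, z in units of 50 mm (1.0 is 50 mm); "ax", "ay", "az": the turn, a rotation vector about the tool's x, y, z in units of 0.12 rad (1.0 is 0.12 rad). In form: [{"hand": .., "x": .., "y": .., "z": .., "ax": .., "ay": .., "az": ..}, ...]. A call has exactly 5 rows; each row shifts and turns the commanded pose from where the row before left it, along the tool's axes as they then stand; what a row does not reach is not made up. A row lasts 1/10 s, in which the tool goes at most 50 mm and 8.59 degrees, less where a joint would pass 70% of its speed; a pose out of reach is approached as far as the arm can. A call with a number of a shift or a turn outside -1 to 1 is refused whole. A call with a gripper value outside its range is refused whole. The fingers move at their own pace and stop on an object; "newtons" is the grip in N (left out, the last holds). Time passes only in rows, so rows that do not move let the fingers close, or fill a call up. It gives the time, the measured TCP pose, the force, the opening and the grip force at its end, in the units of the state.
- read_state(): the state, without advancing time (a new reading comes with each control period).
- grab_frame(name): name is "side" or "top"; returns a dict with "image" (384x512x3 uint8, blue, green, red), "fx", "fy", "cx", "cy" (pixels), "R" (3x3) and "t" (3): a world point X has camera coordinates R X + t. Camera axes: x right, y down, z forward; pixel columns grow to the right and rows downward; lengths in m; the calibration is good to about 2 mm. A picture is of the moment at which its call begins. There is no depth.
- finish_job(): hands the job in; it is judged then, once.
Trained networks look in a picture, given as the dict that the camera call returned (one of the last four; its "shot" number tells which), for a name from the list of things; names that differ only in an ending like _2 or _b are one class to them, and where a whole thing is asked for, a point or a joint stands for the part that bears it (a point fixed in the world has none). Each returns a list of dicts, best first, with "p" (0 to 1); they miss things now and then, are a little off and sometimes report something else, mostly with a low value. They report only what shows in the picture. A call takes as long as a camera call. They do not tell look-alikes from the thing itself.
- look_for(picture, label): "extent" ([left, top, right, bottom] in pixels, round what is visible of it).
- mark_of(picture, label): "position" ([column, row] in pixels: a listed point, or the origin of a listed thing).
The state is a dict: "t": time; "joints": joint angles; "joint_velocities": joint speeds; "joint_torque": joint torques, N m; "tool_pos": TCP position; "tcp_rot": TCP orientation; "ft_force": force on the tool from outside, world axes, zero at the start; "ft_torque": the same for the moment, N m; "grip_width": finger opening in m; "grip_force": force on a finger pad.
Only numpy, scipy, OpenCV 4.12 (cv2) and the standard library are available. Lean on these libraries where they do the work, as an engineer would, in place of code of your own. Each camera call takes 0.05 s, during which the arm holds its last target. There are 200 camera calls.

## Working session

There is one attempt and no reset: what is moved stays moved. The work goes in short steps, Python scripts to look and compute and a tool call to move; the robot and the scene stay as the last step left them, time stands still between calls to the robot, and variables do not carry over. Pictures are saved under pics/ and viewed, at most 12 in all, crops included, and the job is handed in when it is done.

Besides the shell and the picture viewer there is one more tool, called after "Call:" as a command line: name --argument value ..., lists and objects as JSON in quotes. drive_tool: Moves the arm, as the interface text tells. Its arguments: {"type":"object","properties":{"deltas":{"type":"array","items":{"type":"object","properties":{"hand":{"type":"number"},"x":{"type":"number","minimum":-1,"maximum":1},"y":{"type":"number","minimum":-1,"maximum":1},"z":{"type":"number","minimum":-1,"maximum":1},"ax":{"type":"number","minimum":-1,"maximum":1},"ay":{"type":"number","minimum":-1,"maximum":1},"az":{"type":"number","minimum":-1,"maximum":1}}}},"newtons":{"type":"number"}},"required":["deltas"]}

```bash
mkdir -p pics; ls; cat > h.py <<'E'
from workcell import *
import numpy as np, cv2
def ray(f,uv,z):
    R=np.array(f["R"]);t=np.array(f["t"]);c=-R.T@t
    d=R.T@np.array([(uv[0]-f["cx"])/f["fx"],(uv[1]-f["cy"])/f["fy"],1])
    return c+d*(z-c[2])/d[2]
def proj(f,X):
    p=np.array(f["R"])@np.array(X)+np.array(f["t"]);return np.array([f["fx"]*p[0]/p[2]+f["cx"],f["fy"]*p[1]/p[2]+f["cy"]])
E
python3 - <<'E'
from h import *
import pickle
for n in("top","side"):
    f=grab_frame(n);pickle.dump(f,open(n+".pkl","wb"));cv2.imwrite(f"pics/{n}.png",cv2.resize(f["image"],(800,600)))
    print(n,f["fx"],-np.array(f["R"]).T@np.array(f["t"]),np.array(f["R"]).round(2).tolist())
    for l,z in(("wax_block",.022),("mould",0.0),("jaw",0.0),("cold_plate",0.0),("other_block",.024)):
        for d in mark_of(f,l)[:3]: print(l,"mark",np.round(d["position"],1),round(d["p"],2),ray(f,d["position"],z).round(4))
        for d in look_for(f,l)[:3]: print(l,"ext",np.round(d["extent"]),round(d["p"],2))
s=read_state();print({k:np.round(v,3) for k,v in s.items()})
E
```

```text
pics
top 384.214458222982 [0.31794397 0.19710203 0.8937083 ] [[0.0, -1.0, -0.0], [-0.98, -0.0, -0.17], [0.17, 0.0, -0.98]]
wax_block mark [163.7 262.2] 0.96 [0.3171 0.3952 0.022 ]
wax_block mark [196.2 170.1] 0.92 [0.5287 0.3283 0.022 ]
wax_block mark [333.1 170.7] 0.16 [0.5279 0.0095 0.022 ]
wax_block ext [179. 152. 214. 187.] 0.95
wax_block ext [143. 242. 183. 283.] 0.83
mould mark [198.6 173.7] 0.91 [0.5252 0.3257 0.    ]
mould ext [168. 143. 239. 224.] 0.57
jaw mark [201.1 177.5] 0.63 [0.5159 0.3195 0.    ]
jaw mark [196.2 172.8] 0.32 [0.5274 0.3315 0.    ]
jaw ext [195. 177. 223. 200.] 0.63
cold_plate mark [332.2 166.9] 0.71 [0.5425 0.0066 0.    ]
cold_plate mark [335.5 168.9] 0.26 [ 0.5376 -0.0011  0.    ]
cold_plate ext [263. 116. 404. 222.] 0.66
other_block mark [334.2 169.1] 0.68 [0.5313 0.0073 0.024 ]
other_block ext [319. 150. 362. 184.] 0.82
side 399.7902866085007 [0.47731369 0.9602928  0.45442526] [[-1.0, 0.05, -0.01], [0.03, 0.46, -0.89], [-0.04, -0.89, -0.46]]
wax_block mark [212.1 241.2] 0.63 [0.5239 0.3193 0.022 ]
wax_block mark [326.7 273.1] 0.61 [0.3262 0.4268 0.02
[... 239 characters left out ...]
 179.6] 0.95 [ 0.5349 -0.0037  0.    ]
cold_plate ext [169. 150. 267. 212.] 0.92
other_block mark [208.9 174.7] 0.77 [0.5433 0.0169 0.024 ]
other_block ext [196. 160. 227. 177.] 0.71
{'t': np.float64(1.1), 'joints': array([ 1.154,  0.245,  1.558, -0.   ,  1.339, -0.174]), 'joint_velocities': array([-0.   ,  0.001, -0.001,  0.   ,  0.   , -0.001]), 'joint_torque': array([ 1.0000e-03, -4.2951e+01, -3.2643e+01, -0.0000e+00,  0.0000e+00,
       -0.0000e+00]), 'tool_pos': array([0.156, 0.631, 0.231]), 'tcp_rot': array([-3.142,  0.   ,  2.899]), 'ft_force': array([ 0.4  , -0.21 ,  0.069]), 'ft_torque': array([ 0.058, -0.039,  0.017]), 'grip_force': np.float64(0.0), 'grip_width': np.float64(0.085)}
```

```bash
python3 - <<'E'
import pickle,cv2
f=pickle.load(open("top.pkl","rb"))["image"]
cv2.imwrite("pics/topc.png",cv2.resize(f[90:290,140:410],(800,592),interpolation=cv2.INTER_CUBIC))
f=pickle.load(open("side.pkl","rb"))["image"]
cv2.imwrite("pics/sidec.png",cv2.resize(f[140:300,160:373],(799,600),interpolation=cv2.INTER_CUBIC))
E
```

```text
(no output)
```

View pics/topc.png

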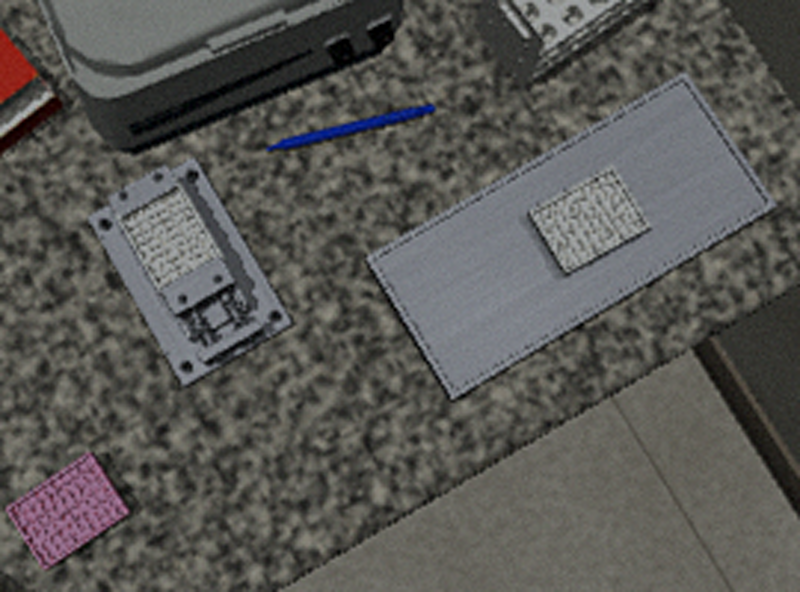

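View pics/sidec.png

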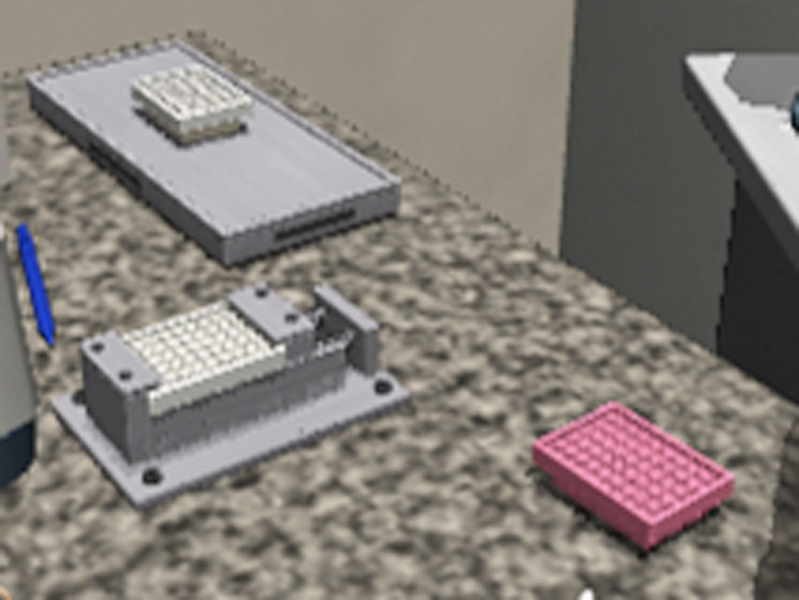

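The top view shows the mould at about crop (190,270), with its fixed lip at the upper left and the jaw at the lower right. The cold plate is on the right, with the other block at about (590,220); the free part is the lower left, and the pink block at (68,510) is the decoy. I'll fit poses from the corners in both views.

```bash
cat > fit.py <<'E'
from h import *
import pickle
from scipy.optimize import least_squares
T=pickle.load(open("top.pkl","rb"));S=pickle.load(open("side.pkl","rb"))
tp=lambda u,v:(140+u/2.963-.3,90+v/2.96-.3); sp=lambda u,v:(160+u/3.751-.3,140+v/3.75-.3)
def fit(name,pts,x0):
    def W(p,q): c,s=np.cos(p[2]),np.sin(p[2]); return [p[0]+c*q[0]-s*q[1],p[1]+s*q[0]+c*q[1],q[2]]
    def r(p): return np.concatenate([proj(f,W(p,q))-uv for f,uv,q in pts])
    o=least_squares(r,x0,loss="soft_l1"); print(name,o.x.round(4),np.round(r(o.x).reshape(-1,2),1).tolist())
    return o.x
b=.008
fit("mould",[(T,tp(90,215),(.08,.05,b)),(T,tp(195,160),(.08,-.05,b)),(T,tp(291,325),(-.08,-.05,b)),(T,tp(183,385),(-.08,.05,b)),
 (S,sp(53,403),(.08,-.05,b)),(S,sp(140,503),(.08,.05,b)),(S,sp(409,391),(-.08,.05,b))],[.525,.325,.5])
r=.027
fit("plate",[(T,tp(368,262),(-.065+.13,.15,r)),(T,tp(685,75),(.065,-.15,r)),(T,tp(776,207),(-.065,-.15,r)),(T,tp(452,398),(-.065,.15,r)),
 (S,sp(30,80),(.065,-.15,r)),(S,sp(178,40),(-.065,-.15,r)),(S,sp(400,183),(-.065,.15,r)),(S,sp(225,240),(.065,.15,r))],[.54,.0,-.5])
z=.048
fit("other",[(T,tp(528,210),(.038,.028,z)),(T,tp(612,167),(.038,-.028,z)),(T,tp(650,230),(-.038,-.028,z)),(T,tp(568,274),(-.038,.028,z)),
 ],[.53,.0,.5])
fit("fixlip",[(T,tp(103,198),(0.05,.026,.03)),(T,tp(228,285),(-.0385,-.026,.052)),(T,tp(163,280),(-.033,.028,.052))],[.525,.325,.5])
E
python3 fit.py
```

```text
mould [0.5059 0.313  0.5331] [[-1.5, 0.6], [-0.2, -1.3], [0.8, -0.3], [-0.2, 1.1], [-0.5, -1.1], [-0.7, -0.6], [1.5, 0.1]]
plate [0.5326 0.012  0.536 ] [[-1.5, -1.4], [-0.0, -1.0], [0.4, 0.0], [-0.3, 1.1], [-1.0, -1.1], [0.8, -0.1], [0.8, -0.8], [0.1, -1.2]]
other [0.5377 0.0026 0.6114] [[0.6, -3.3], [-8.1, -2.3], [-0.6, 2.9], [7.3, 2.0]]
fixlip [0.5292 0.321  0.5517] [[4.0, 0.3], [-0.5, -10.9], [-0.6, 1.0]]
```

```bash
cat >> fit.py <<'E'
print("----")
o=fit("other",[(T,tp(528,210),(.038,-.028,z)),(T,tp(612,167),(-.038,-.028,z)),(T,tp(650,230),(-.038,.028,z)),(T,tp(568,274),(.038,.028,z)),
 (S,sp(132,88),(-.038,-.028,z)),(S,sp(195,65),(-.038,.028,z)),(S,sp(253,100),(.038,.028,z)),(S,sp(180,125),(.038,-.028,z))],[.53,.0,2.1])
c,s=np.cos(.536),np.sin(.536);d=o[:2]-[.5326,.012];print("other in plate",c*d[0]+s*d[1],-s*d[0]+c*d[1])
# cavity: visible cassette and lips
fit("cav",[(S,sp(163,408),(.0305,.028,.046)),(S,sp(285,352),(-.033,.028,.046)),(S,sp(128,335),(.0305,-.026,.050)),(S,sp(228,298),(-.033,-.026,.052)),(S,sp(285,335),(-.033,.026,.052)),(S,sp(155,390),(.0305,.026,.052)),
 (T,tp(122,218),(.0305,.026,.052)),(T,tp(178,186),(.0305,-.026,.052)),(T,tp(165,287),(-.033,.026,.052)),(T,tp(222,262),(-.033,-.026,.052))],[.525,.325,.5])
E
python3 fit.py | sed -n '/----/,$p'
```

```text
----
other [0.5379 0.0024 2.0839] [[-0.2, 0.6], [0.0, -0.7], [0.2, -1.2], [-0.9, 0.1], [-0.3, -1.7], [1.9, -0.0], [0.2, 0.0], [-0.0, -1.7]]
other in plate -0.00037151452638215215 -0.010912851560627362
cav [0.5225 0.3233 0.5098] [[0.9, -4.6], [-0.9, -0.2], [-2.6, -0.6], [0.4, -1.1], [-1.5, 1.2], [2.3, -3.1], [-0.9, 0.3], [0.6, 0.2], [-2.4, 1.1], [-1.1, -1.5]]
```

```bash
cat >> h.py <<'E'
from scipy.spatial.transform import Rotation as Ro
import json
def rpy(a): return Ro.from_euler("xyz",a)
def plan(wps,hand=1,start=None,nd=2):
    """wps: list of (pos, rpy or yaw, rows); prints drive_tool rows in groups of 5"""
    s=read_state(); p,R=start or (np.array(s["tool_pos"]),rpy(s["tcp_rot"])); out=[]
    for P,a,n in wps:
        G=rpy([np.pi,0,a]) if np.isscalar(a) else (a if isinstance(a,Ro) else rpy(a)); p0,R0=p,R; rv=(R0.inv()*G).as_rotvec()
        for k in range(1,n+1):
            q=p0+(np.array(P)-p0)*k/n; Q=R0*Ro.from_rotvec(rv*k/n)
            d=np.round(R.inv().apply(q-p)/.05,nd); w=np.round((R.inv()*Q).as_rotvec()/.12,nd)
            out.append({"hand":hand,**{a:float(v) for a,v in zip(("x","y","z","ax","ay","az"),[*d,*w]) if abs(v)>0}})
            p=p+R.apply(d*.05); R=R*Ro.from_rotvec(w*.12)
    while len(out)%5: out.append({"hand":hand})
    for i in range(0,len(out),5): print(json.dumps(out[i:i+5]))
C=np.array([.5231,.3232]); YM=.533
E
python3 -c "
from h import *
plan([([.5231,.3232,.14],YM+np.pi,13),([.5231,.3232,.11],YM+np.pi,2)])"
```

```text
[{"hand": 1, "x": -0.66, "y": -0.32, "z": 0.14, "az": -0.5}, {"hand": 1, "x": -0.64, "y": -0.37, "z": 0.14, "az": -0.49}, {"hand": 1, "x": -0.62, "y": -0.4, "z": 0.14, "az": -0.5}, {"hand": 1, "x": -0.59, "y": -0.43, "z": 0.14, "az": -0.5}, {"hand": 1, "x": -0.57, "y": -0.48, "z": 0.14, "az": -0.5}]
[{"hand": 1, "x": -0.54, "y": -0.5, "z": 0.14, "az": -0.49}, {"hand": 1, "x": -0.5, "y": -0.53, "z": 0.14, "az": -0.5}, {"hand": 1, "x": -0.48, "y": -0.57, "z": 0.14, "az": -0.5}, {"hand": 1, "x": -0.44, "y": -0.59, "z": 0.14, "az": -0.5}, {"hand": 1, "x": -0.4, "y": -0.62, "z": 0.14, "az": -0.49}]
[{"hand": 1, "x": -0.36, "y": -0.64, "z": 0.14, "az": -0.5}, {"hand": 1, "x": -0.33, "y": -0.66, "z": 0.15, "az": -0.5}, {"hand": 1, "x": -0.29, "y": -0.68, "z": 0.14, "az": -0.49}, {"hand": 1, "z": 0.3}, {"hand": 1, "z": 0.3}]
```

Call:
drive_tool --deltas '[{"hand":1,"x":-0.66,"y":-0.32,"z":0.14,"az":-0.5},{"hand":1,"x":-0.64,"y":-0.37,"z":0.14,"az":-0.49},{"hand":1,"x":-0.62,"y":-0.4,"z":0.14,"az":-0.5},{"hand":1,"x":-0.59,"y":-0.43,"z":0.14,"az":-0.5},{"hand":1,"x":-0.57,"y":-0.48,"z":0.14,"az":-0.5}]'

```text
validation failed for argument at $.de...
```

Call:
drive_tool --deltas '[{"hand":1,"x":-0.54,"y":-0.5,"z":0.14,"az":-0.49},{"hand":1,"x":-0.5,"y":-0.53,"z":0.14,"az":-0.5},{"hand":1,"x":-0.48,"y":-0.57,"z":0.14,"az":-0.5},{"hand":1,"x":-0.44,"y":-0.59,"z":0.14,"az":-0.5},{"hand":1,"x":-0.4,"y":-0.62,"z":0.14,"az":-0.49}]'

```text
validation failed for argument at $.de...
```

Call:
drive_tool --deltas '[{"hand":1,"x":-0.36,"y":-0.64,"z":0.14,"az":-0.5},{"hand":1,"x":-0.33,"y":-0.66,"z":0.15,"az":-0.5},{"hand":1,"x":-0.29,"y":-0.68,"z":0.14,"az":-0.49},{"hand":1,"z":0.3},{"hand":1,"z":0.3}]'

```text
validation failed for argument at $.de...
```

```bash
python3 - <<'E'
from h import *
f=grab_frame("side");s=read_state();print(s["t"],np.round(s["tool_pos"],4),np.round(s["tcp_rot"],4),s["ft_force"])
im=f["image"][140:300,140:353];cv2.imwrite("pics/s2.png",cv2.resize(im,(799,600),interpolation=cv2.INTER_CUBIC))
plan([([*C,.021],YM+np.pi,10)])
E
```

```text
1.15 [0.1563 0.6309 0.2313] [-3.1416 -0.      2.8988] [-0.14491954 -0.27136189  0.07786221]
[{"hand": 1, "x": -0.86, "y": -0.42, "z": 0.42, "az": -0.65}, {"hand": 1, "x": -0.82, "y": -0.49, "z": 0.42, "az": -0.64}, {"hand": 1, "x": -0.79, "y": -0.55, "z": 0.42, "az": -0.65}, {"hand": 1, "x": -0.74, "y": -0.6, "z": 0.42, "az": -0.65}, {"hand": 1, "x": -0.69, "y": -0.67, "z": 0.42, "az": -0.64}]
[{"hand": 1, "x": -0.64, "y": -0.71, "z": 0.42, "az": -0.65}, {"hand": 1, "x": -0.58, "y": -0.77, "z": 0.42, "az": -0.65}, {"hand": 1, "x": -0.51, "y": -0.8, "z": 0.42, "az": -0.64}, {"hand": 1, "x": -0.46, "y": -0.84, "z": 0.43, "az": -0.65}, {"hand": 1, "x": -0.39, "y": -0.88, "z": 0.42, "az": -0.65}]
```

View pics/s2.png

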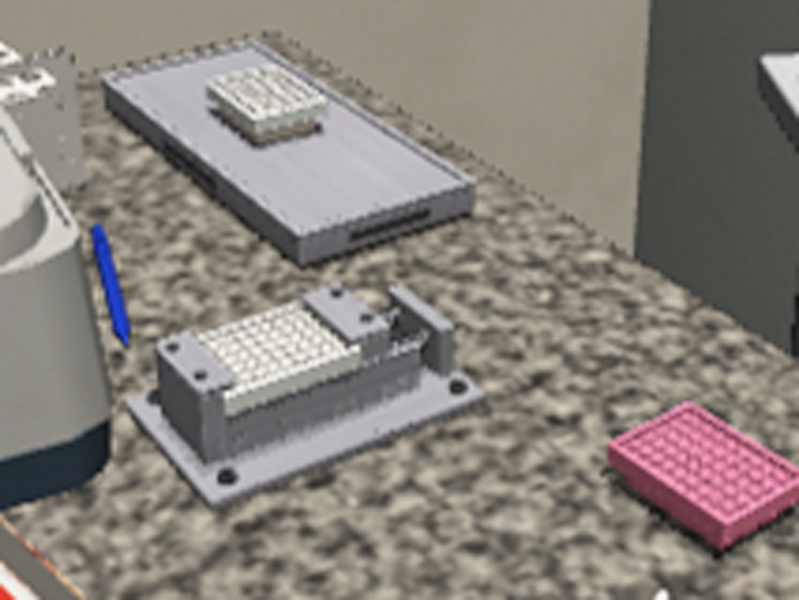

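The picture is unchanged, because the calls were refused before the arm moved. I'll retry with every key in each row.

Call:
drive_tool --deltas '[{"hand":1,"x":-0.66,"y":-0.32,"z":0.14,"ax":0,"ay":0,"az":-0.5},{"hand":1,"x":-0.64,"y":-0.37,"z":0.14,"ax":0,"ay":0,"az":-0.49},{"hand":1,"x":-0.62,"y":-0.4,"z":0.14,"ax":0,"ay":0,"az":-0.5},{"hand":1,"x":-0.59,"y":-0.43,"z":0.14,"ax":0,"ay":0,"az":-0.5},{"hand":1,"x":-0.57,"y":-0.48,"z":0.14,"ax":0,"ay":0,"az":-0.5}]' --newtons 80

```text
t: 1.65
tool_pos: [0.2983, 0.5114, 0.1962]
tcp_rot: [3.141, 0.0, -3.083]
ft_force: [-0.3, -0.7, -0.7]
grip_width: 0.0851
grip_force: 0.0
```

Call:
drive_tool --deltas '[{"hand":1,"x":-0.54,"y":-0.5,"z":0.14,"ax":0,"ay":0,"az":-0.49},{"hand":1,"x":-0.5,"y":-0.53,"z":0.14,"ax":0,"ay":0,"az":-0.5},{"hand":1,"x":-0.48,"y":-0.57,"z":0.14,"ax":0,"ay":0,"az":-0.5},{"hand":1,"x":-0.44,"y":-0.59,"z":0.14,"ax":0,"ay":0,"az":-0.5},{"hand":1,"x":-0.4,"y":-0.62,"z":0.14,"ax":0,"ay":0,"az":-0.49}]' --newtons 80

```text
t: 2.15
tool_pos: [0.4397, 0.3931, 0.1612]
tcp_rot: [3.141, 0.0, -2.786]
ft_force: [1.3, 1.1, 0.6]
grip_width: 0.0855
grip_force: 0.0
```

Call:
drive_tool --deltas '[{"hand":1,"x":-0.36,"y":-0.64,"z":0.14,"ax":0,"ay":0,"az":-0.5},{"hand":1,"x":-0.33,"y":-0.66,"z":0.15,"ax":0,"ay":0,"az":-0.5},{"hand":1,"x":-0.29,"y":-0.68,"z":0.14,"ax":0,"ay":0,"az":-0.49},{"hand":1,"x":0,"y":0,"z":0.3,"ax":0,"ay":0,"az":0},{"hand":1,"x":0,"y":0,"z":0.3,"ax":0,"ay":0,"az":0}]' --newtons 80

```text
t: 2.65
tool_pos: [0.5238, 0.3227, 0.1092]
tcp_rot: [3.141, 0.0, -2.611]
ft_force: [-0.6, 0.3, -0.1]
grip_width: 0.0854
grip_force: 0.0
```

```bash
sed -i 's/ if abs(v)>0}/}/; s/out.append({"hand":hand})/out.append({"hand":hand,**dict.fromkeys(("x","y","z","ax","ay","az"),0)})/' h.py
python3 - <<'E'
from h import *
f=grab_frame("side");g=grab_frame("top");s=read_state();print(s["t"],np.round(s["tool_pos"],4),np.round(s["tcp_rot"],4),s["ft_force"])
a=cv2.resize(f["image"][170:290,170:290],(400,400),interpolation=cv2.INTER_CUBIC);b=cv2.resize(g["image"][130:240,150:260],(400,400),interpolation=cv2.INTER_CUBIC)
cv2.imwrite("pics/s3.png",np.hstack([a,b]))
plan([([*C,.03],YM+np.pi,5),([*C,.021],YM+np.pi,5)])
E
```

```text
2.75 [0.5206 0.3228 0.1065] [ 3.1404 -0.006  -2.6088] [-0.50782192 -0.00614329 -0.7254264 ]
[{"hand": 1, "x": -0.01, "y": -0.0, "z": 0.31, "ax": 0.0, "ay": -0.01, "az": -0.0}, {"hand": 1, "x": -0.01, "y": -0.01, "z": 0.3, "ax": 0.0, "ay": -0.01, "az": -0.0}, {"hand": 1, "x": -0.01, "y": -0.0, "z": 0.31, "ax": 0.01, "ay": -0.01, "az": -0.0}, {"hand": 1, "x": -0.01, "y": -0.01, "z": 0.3, "ax": -0.0, "ay": -0.01, "az": -0.0}, {"hand": 1, "x": -0.01, "y": -0.0, "z": 0.31, "ax": 0.0, "ay": -0.01, "az": -0.0}]
[{"hand": 1, "x": -0.0, "y": -0.0, "z": 0.04, "ax": 0.0, "ay": -0.0, "az": -0.0}, {"hand": 1, "x": -0.0, "y": -0.0, "z": 0.03, "ax": 0.0, "ay": -0.0, "az": -0.0}, {"hand": 1, "x": -0.0, "y": -0.0, "z": 0.04, "ax": 0.0, "ay": -0.0, "az": -0.0}, {"hand": 1, "x": -0.0, "y": -0.0, "z": 0.03, "ax": 0.0, "ay": -0.0, "az": -0.0}, {"hand": 1, "x": -0.0, "y": -0.0, "z": 0.04, "ax": 0.0, "ay": -0.0, "az": -0.0}]
```

View pics/s3.png

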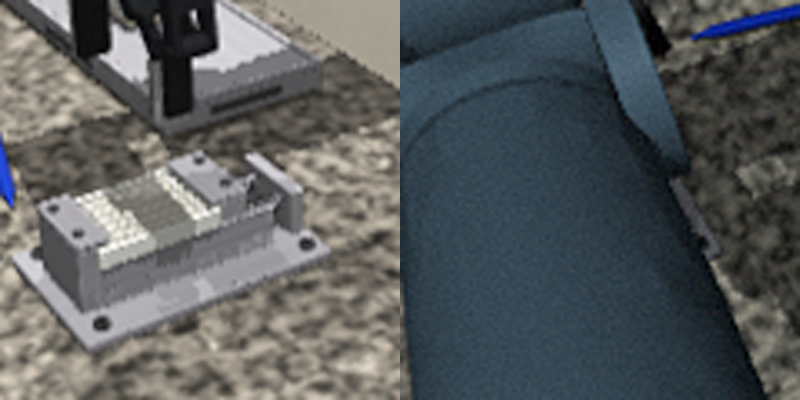

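The fingers stand above the mould at side crop (130,50), lined up across the block. I'll descend.

Call:
drive_tool --deltas '[{"hand":1,"x":0,"y":0,"z":0.25,"ax":0,"ay":0,"az":0},{"hand":1,"x":0,"y":0,"z":0.35,"ax":0,"ay":0,"az":0},{"hand":1,"x":0,"y":0,"z":0.35,"ax":0,"ay":0,"az":0},{"hand":1,"x":0,"y":0,"z":0.3,"ax":0,"ay":0,"az":0},{"hand":1,"x":0,"y":0,"z":0.2,"ax":0,"ay":0,"az":0}]' --newtons 80

```text
t: 3.25
tool_pos: [0.5223, 0.3231, 0.0354]
tcp_rot: [3.141, -0.002, -2.609]
ft_force: [-0.8, -0.1, -0.8]
grip_width: 0.0853
grip_force: 0.0
```

Call:
drive_tool --deltas '[{"hand":1,"x":0,"y":0,"z":0.15,"ax":0,"ay":0,"az":0},{"hand":1,"x":0,"y":0,"z":0.1,"ax":0,"ay":0,"az":0},{"hand":1,"x":0,"y":0,"z":0.08,"ax":0,"ay":0,"az":0},{"hand":1,"x":0,"y":0,"z":0,"ax":0,"ay":0,"az":0},{"hand":1,"x":0,"y":0,"z":0,"ax":0,"ay":0,"az":0}]' --newtons 80

```text
t: 3.75
tool_pos: [0.5237, 0.3232, 0.0212]
tcp_rot: [-3.141, 0.001, -2.609]
ft_force: [0.8, 0.2, -0.2]
grip_width: 0.0853
grip_force: 0.0
```

Call:
drive_tool --deltas '[{"hand":0.45,"x":0,"y":0,"z":0,"ax":0,"ay":0,"az":0},{"hand":0.4,"x":0,"y":0,"z":0,"ax":0,"ay":0,"az":0},{"hand":0.36,"x":0,"y":0,"z":0,"ax":0,"ay":0,"az":0},{"hand":0.33,"x":0,"y":0,"z":0,"ax":0,"ay":0,"az":0},{"hand":0.3,"x":0,"y":0,"z":0,"ax":0,"ay":0,"az":0}]' --newtons 20

```text
t: 4.25
tool_pos: [0.5233, 0.3231, 0.021]
tcp_rot: [3.142, 0.0, -2.609]
ft_force: [-0.7, -0.2, 0.2]
grip_width: 0.056
grip_force: 13.4
```

Call:
drive_tool --deltas '[{"hand":0.2,"x":0,"y":0,"z":0,"ax":0,"ay":0,"az":0},{"hand":0,"x":0,"y":0,"z":0,"ax":0,"ay":0,"az":0},{"hand":0,"x":0,"y":0,"z":0,"ax":0,"ay":0,"az":0},{"hand":0,"x":0,"y":0,"z":0,"ax":0,"ay":0,"az":0},{"hand":0,"x":0,"y":0,"z":0,"ax":0,"ay":0,"az":0}]' --newtons 30

```text
t: 4.75
tool_pos: [0.5234, 0.3231, 0.0211]
tcp_rot: [-3.142, 0.0, -2.609]
ft_force: [-0.5, -0.6, 5.7]
grip_width: 0.0551
grip_force: 32.2
```

Call:
drive_tool --deltas '[{"hand":-0.1,"x":0,"y":0,"z":0,"ax":0,"ay":0,"az":0},{"hand":-0.1,"x":0,"y":0,"z":0,"ax":0,"ay":0,"az":0},{"hand":-0.1,"x":0,"y":0,"z":-0.01,"ax":0,"ay":0,"az":0},{"hand":-0.1,"x":0.02,"y":0,"z":0,"ax":0,"ay":0,"az":0},{"hand":-0.1,"x":0.02,"y":0,"z":0,"ax":0,"ay":0,"az":0}]' --newtons 100

```text
t: 5.25
tool_pos: [0.5231, 0.3228, 0.0217]
tcp_rot: [-3.141, 0.005, -2.609]
ft_force: [5.7, 4.7, -1.2]
grip_width: 0.0537
grip_force: 105.0
```

Call:
drive_tool --deltas '[{"hand":-0.1,"x":0.02,"y":0,"z":0,"ax":0,"ay":0,"az":0},{"hand":-0.1,"x":0.02,"y":0,"z":0,"ax":0,"ay":0,"az":0},{"hand":-0.1,"x":0.02,"y":0,"z":0,"ax":0,"ay":0,"az":0},{"hand":-0.1,"x":0,"y":0,"z":0,"ax":0,"ay":0,"az":0},{"hand":-0.1,"x":0,"y":0,"z":0,"ax":0,"ay":0,"az":0}]' --newtons 100

```text
t: 5.75
tool_pos: [0.5212, 0.3217, 0.0219]
tcp_rot: [-3.141, 0.007, -2.609]
ft_force: [7.0, 5.5, -3.0]
grip_width: 0.054
grip_force: 105.3
```

Call:
drive_tool --deltas '[{"hand":-0.1,"x":0.03,"y":0,"z":0,"ax":0,"ay":0,"az":0},{"hand":-0.1,"x":0.03,"y":0,"z":0,"ax":0,"ay":0,"az":0},{"hand":-0.1,"x":0.03,"y":0,"z":0,"ax":0,"ay":0,"az":0},{"hand":-0.1,"x":0.02,"y":0,"z":0,"ax":0,"ay":0,"az":0},{"hand":-0.1,"x":0,"y":0,"z":0,"ax":0,"ay":0,"az":0}]' --newtons 100

```text
t: 6.25
tool_pos: [0.5175, 0.3195, 0.0222]
tcp_rot: [-3.141, 0.01, -2.61]
ft_force: [10.3, 7.6, -5.1]
grip_width: 0.054
grip_force: 105.8
```

Call:
drive_tool --deltas '[{"hand":-0.1,"x":0.02,"y":0,"z":0,"ax":0,"ay":0,"az":0},{"hand":-0.1,"x":0.02,"y":0,"z":0,"ax":0,"ay":0,"az":0},{"hand":-0.1,"x":0,"y":0,"z":0,"ax":0,"ay":0,"az":0},{"hand":-0.1,"x":0,"y":0,"z":0,"ax":0,"ay":0,"az":0},{"hand":-0.1,"x":0,"y":0,"z":0,"ax":0,"ay":0,"az":0}]' --newtons 100

```text
t: 6.75
tool_pos: [0.5162, 0.3187, 0.0223]
tcp_rot: [-3.141, 0.011, -2.61]
ft_force: [12.3, 9.1, -6.4]
grip_width: 0.0544
grip_force: 106.0
```

```bash
python3 - <<'E'
from h import *
f=grab_frame("side");s=read_state();print(s["t"],np.round(s["tool_pos"],4),np.round(s["tcp_rot"],4),s["ft_force"])
m=[np.cos(YM),np.sin(YM)];print("along",(np.array(s["tool_pos"])[:2]-[.5234,.3231])@m,"F",np.array(s["ft_force"])[:2]@m)
a=cv2.resize(f["image"][195:285,165:285],(800,600),interpolation=cv2.INTER_CUBIC)
cv2.imwrite("pics/s4.png",a)
E
```

```text
6.8 [0.5162 0.3187 0.0223] [-3.1411  0.0113 -2.6097] [11.76699229  8.4259166  -5.85413638]
along -0.008402463680535845 F 14.41612505898533
```

View pics/s4.png

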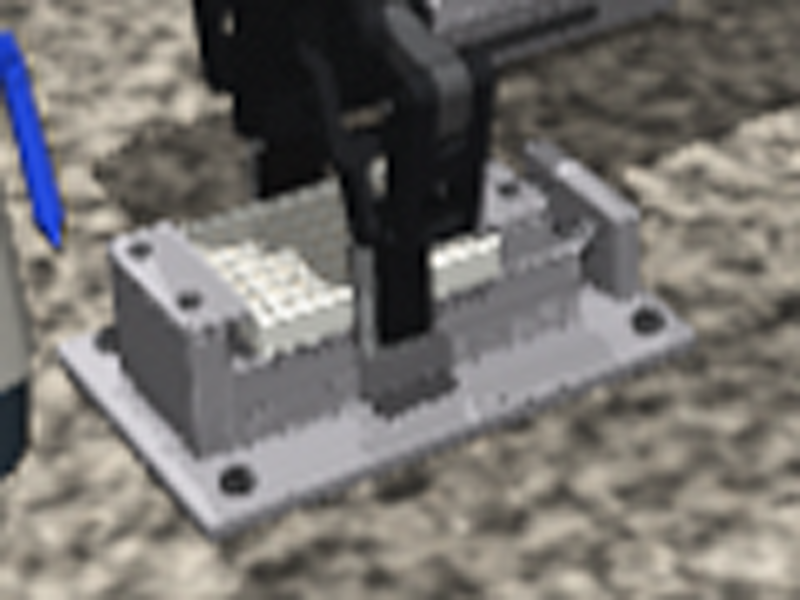

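The lip end of the block now stands clear of the fixed lip, with a gap at (240,330), and the jaw is pushed back about 8 mm. I'll push a touch more, then tip about the jaw-end top corner.

Call:
drive_tool --deltas '[{"hand":-0.1,"x":0.012,"y":0,"z":0,"ax":0,"ay":0,"az":0},{"hand":-0.1,"x":-0.012,"y":0,"z":-0.02,"ax":0,"ay":-0.24,"az":0},{"hand":-0.1,"x":-0.012,"y":0,"z":-0.02,"ax":0,"ay":-0.24,"az":0},{"hand":-0.1,"x":-0.012,"y":0,"z":-0.02,"ax":0,"ay":-0.24,"az":0},{"hand":-0.1,"x":0,"y":0,"z":0,"ax":0,"ay":0,"az":0}]' --newtons 110

```text
t: 7.3
tool_pos: [0.5174, 0.3194, 0.0259]
tcp_rot: [-3.141, 0.1, -2.61]
ft_force: [12.5, 9.1, -7.5]
grip_width: 0.0539
grip_force: 116.9
```

Call:
drive_tool --deltas '[{"hand":-0.1,"x":-0.012,"y":0,"z":-0.02,"ax":0,"ay":-0.24,"az":0},{"hand":-0.1,"x":-0.012,"y":0,"z":-0.019,"ax":0,"ay":-0.24,"az":0},{"hand":-0.1,"x":-0.012,"y":0,"z":-0.019,"ax":0,"ay":-0.24,"az":0},{"hand":-0.1,"x":-0.012,"y":0,"z":-0.02,"ax":0,"ay":-0.24,"az":0},{"hand":-0.1,"x":0,"y":0,"z":0,"ax":0,"ay":0,"az":0}]' --newtons 110

```text
t: 7.8
tool_pos: [0.5192, 0.3203, 0.0307]
tcp_rot: [-3.141, 0.215, -2.611]
ft_force: [13.4, 10.2, -7.2]
grip_width: 0.0535
grip_force: 117.1
```

```bash
python3 - <<'E'
from h import *
f=grab_frame("side");s=read_state();print(s["t"],np.round(s["tool_pos"],4),np.round(s["tcp_rot"],4),s["ft_force"],s["ft_torque"])
m=[np.cos(YM),np.sin(YM)];print("along",(np.array(s["tool_pos"])[:2]-[.5234,.3231])@m,"F",np.array(s["ft_force"])[:2]@m)
a=cv2.resize(f["image"][195:285,165:285],(800,600),interpolation=cv2.INTER_CUBIC)
cv2.imwrite("pics/s5.png",a)
E
```

```text
7.85 [0.5192 0.3203 0.0306] [-3.1409  0.2142 -2.6105] [13.03205405 10.50227611 -6.31341731] [ 1.55216327 -1.81541313  0.09564456]
along -0.005049629682747332 F 16.560744508619834
```

View pics/s5.png

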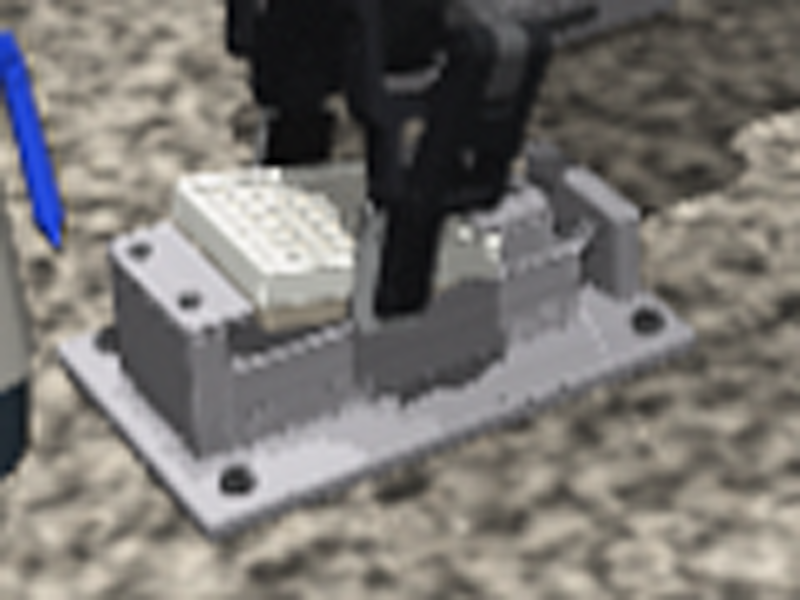

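The lip end is up and over the fixed lip at (200,250), and forces are low. Geometry says about 30° of tilt is needed for the wax corner to clear the lip when drawing out, so I'll keep tipping about the same corner.

Call:
drive_tool --deltas '[{"hand":-0.1,"x":-0.013,"y":0,"z":-0.018,"ax":0,"ay":-0.23,"az":0},{"hand":-0.1,"x":-0.013,"y":0,"z":-0.018,"ax":0,"ay":-0.23,"az":0},{"hand":-0.1,"x":-0.013,"y":0,"z":-0.018,"ax":0,"ay":-0.23,"az":0},{"hand":-0.1,"x":-0.013,"y":0,"z":-0.018,"ax":0,"ay":-0.23,"az":0},{"hand":-0.1,"x":0,"y":0,"z":0,"ax":0,"ay":0,"az":0}]' --newtons 110

```text
t: 8.35
tool_pos: [0.5204, 0.321, 0.0352]
tcp_rot: [-3.141, 0.324, -2.611]
ft_force: [11.6, 11.0, -5.4]
grip_width: 0.0538
grip_force: 117.3
```

Call:
drive_tool --deltas '[{"hand":-0.1,"x":-0.014,"y":0,"z":-0.018,"ax":0,"ay":-0.23,"az":0},{"hand":-0.1,"x":-0.014,"y":0,"z":-0.018,"ax":0,"ay":-0.23,"az":0},{"hand":-0.1,"x":-0.014,"y":0,"z":-0.018,"ax":0,"ay":-0.23,"az":0},{"hand":-0.1,"x":-0.014,"y":0,"z":-0.018,"ax":0,"ay":-0.23,"az":0},{"hand":-0.1,"x":0,"y":0,"z":0,"ax":0,"ay":0,"az":0}]' --newtons 110

```text
t: 8.85
tool_pos: [0.5213, 0.3214, 0.0395]
tcp_rot: [-3.14, 0.434, -2.611]
ft_force: [12.2, 10.8, -7.3]
grip_width: 0.0538
grip_force: 117.6
```

Call:
drive_tool --deltas '[{"hand":-0.1,"x":-0.014,"y":0,"z":-0.018,"ax":0,"ay":-0.23,"az":0},{"hand":-0.1,"x":-0.014,"y":0,"z":-0.018,"ax":0,"ay":-0.23,"az":0},{"hand":-0.1,"x":-0.014,"y":0,"z":-0.018,"ax":0,"ay":-0.23,"az":0},{"hand":-0.1,"x":-0.014,"y":0,"z":-0.018,"ax":0,"ay":-0.23,"az":0},{"hand":-0.1,"x":0,"y":0,"z":0,"ax":0,"ay":0,"az":0}]' --newtons 110

```text
t: 9.35
tool_pos: [0.5217, 0.3214, 0.0438]
tcp_rot: [-3.14, 0.542, -2.611]
ft_force: [14.1, 11.1, -9.0]
grip_width: 0.0541
grip_force: 118.2
```

```bash
python3 - <<'E'
from h import *
f=grab_frame("side");s=read_state();print(s["t"],np.round(s["tool_pos"],4),np.round(s["tcp_rot"],4),s["ft_force"],np.round(s["joints"],2))
a=cv2.resize(f["image"][195:285,165:285],(800,600),interpolation=cv2.INTER_CUBIC)
cv2.imwrite("pics/s6.png",a)
E
```

```text
9.4 [0.5217 0.3214 0.0437] [-3.14    0.5413 -2.6106] [13.69133828 11.61458531 -8.12295817] [ 0.32  0.2   2.09  0.32  0.34 -2.05]
```

View pics/s6.png

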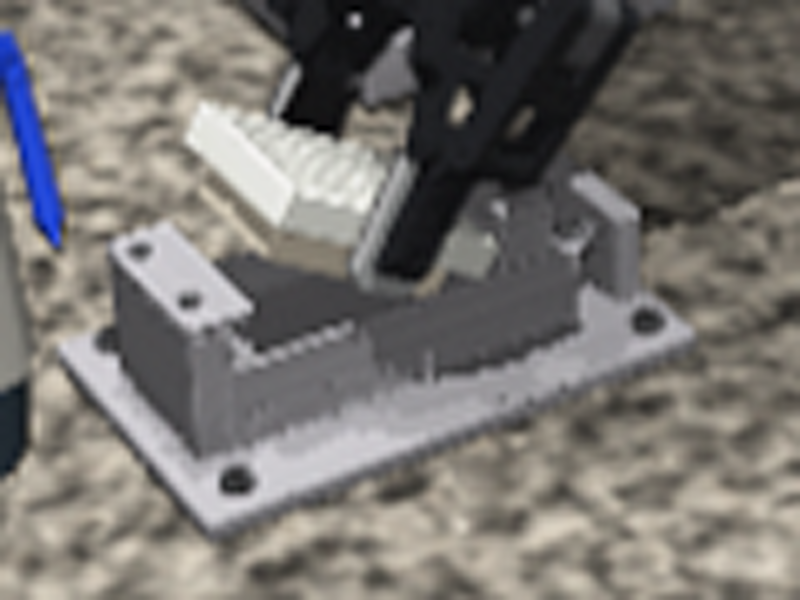

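The block is tipped about 31° with its wax corner (265,250) well above the lip. I'll draw it toward the lip side, then up.

Call:
drive_tool --deltas '[{"hand":-0.1,"x":-0.069,"y":0,"z":0.041,"ax":0,"ay":0,"az":0},{"hand":-0.1,"x":-0.069,"y":0,"z":0.041,"ax":0,"ay":0,"az":0},{"hand":-0.1,"x":-0.069,"y":0,"z":0.041,"ax":0,"ay":0,"az":0},{"hand":-0.1,"x":-0.075,"y":0,"z":0.031,"ax":0,"ay":0,"az":0},{"hand":-0.1,"x":0,"y":0,"z":0,"ax":0,"ay":0,"az":0}]' --newtons 110

```text
t: 9.9
tool_pos: [0.5322, 0.3284, 0.0416]
tcp_rot: [3.141, 0.532, -2.609]
ft_force: [1.1, 0.8, 0.5]
grip_width: 0.0536
grip_force: 120.2
```

Call:
drive_tool --deltas '[{"hand":-0.1,"x":-0.062,"y":0,"z":0.014,"ax":0,"ay":0,"az":0},{"hand":-0.1,"x":-0.062,"y":0,"z":0.014,"ax":0,"ay":0,"az":0},{"hand":-0.1,"x":-0.058,"y":0,"z":-0.058,"ax":0,"ay":0,"az":0},{"hand":-0.1,"x":-0.058,"y":0,"z":-0.058,"ax":0,"ay":0,"az":0},{"hand":-0.1,"x":-0.058,"y":0,"z":-0.058,"ax":0,"ay":0,"az":0}]' --newtons 110

```text
t: 10.4
tool_pos: [0.5402, 0.333, 0.0561]
tcp_rot: [3.142, 0.533, -2.609]
ft_force: [0.6, -0.6, -1.9]
grip_width: 0.0537
grip_force: 120.1
```

Call:
drive_tool --deltas '[{"hand":-0.1,"x":-0.1,"y":0,"z":-0.17,"ax":0,"ay":0,"az":0},{"hand":-0.1,"x":-0.15,"y":0,"z":-0.24,"ax":0,"ay":0,"az":0},{"hand":-0.1,"x":-0.15,"y":0,"z":-0.24,"ax":0,"ay":0,"az":0},{"hand":-0.1,"x":-0.15,"y":0,"z":-0.24,"ax":0,"ay":0,"az":0},{"hand":-0.1,"x":-0.1,"y":0,"z":-0.17,"ax":0,"ay":0,"az":0}]' --newtons 110

```text
t: 10.9
tool_pos: [0.5419, 0.3339, 0.1206]
tcp_rot: [-3.141, 0.535, -2.609]
ft_force: [-0.0, 0.3, -0.9]
grip_width: 0.0535
grip_force: 120.1
```

```bash
python3 - <<'E'
from h import *
f=grab_frame("side");s=read_state();print(s["t"],np.round(s["tool_pos"],4),np.round(s["tcp_rot"],4),s["ft_force"],np.round(s["joints"],2))
a=cv2.resize(f["image"][145:295,140:340],(800,600),interpolation=cv2.INTER_CUBIC)
cv2.imwrite("pics/s7.png",a)
c,q=np.cos(.536),np.sin(.536); T=np.array([.5326,.012])+[ -q*.087, c*.087]; print(T)
yw=.536+np.pi/2
plan([([.53,.32,.15],-2.609,5),([*T,.14],yw,15)],hand=-.1)
E
```

```text
10.95 [0.5427 0.3342 0.1221] [-3.1404  0.538  -2.6086] [1.07281187 1.36915098 0.13343499] [ 0.33  0.1   2.01  0.21  0.51 -1.93]
[0.48816901 0.08679898]
[{"hand": -0.1, "x": 0.01, "y": -0.02, "z": -0.13, "ax": -0.0, "ay": 0.9, "az": 0.0}, {"hand": -0.1, "x": 0.02, "y": -0.03, "z": -0.14, "ax": -0.0, "ay": 0.89, "az": 0.0}, {"hand": -0.1, "x": 0.03, "y": -0.02, "z": -0.13, "ax": -0.01, "ay": 0.9, "az": -0.0}, {"hand": -0.1, "x": 0.05, "y": -0.02, "z": -0.12, "ax": 0.0, "ay": 0.9, "az": 0.0}, {"hand": -0.1, "x": 0.06, "y": -0.03, "z": -0.12, "ax": 0.0, "ay": 0.89, "az": 0.0}]
[{"hand": -0.1, "x": 0.21, "y": -0.24, "z": 0.01, "ax": 0.0, "ay": 0.0, "az": 0.87}, {"hand": -0.1, "x": 0.18, "y": -0.26, "z": 0.02, "ax": 0.0, "ay": 0.0, "az": 0.87}, {"hand": -0.1, "x": 0.15, "y": -0.27, "z": 0.01, "ax": 0.0, "ay": 0.0, "az": 0.87}, {"hand": -0.1, "x": 0.12, "y": -0.3, "z": 0.01, "ax": 0.0, "ay": 0.0, "az": 0.87}, {"hand": -0.1, "x": 0.09, "y": -0.3, "z": 0.02, "ax": 0.0, "ay": 0.0, "az": 0.87}]
[{"hand": -0.1, "x": 0.06, "y": -0.31, "z": 0.01, "ax": 0.0, "ay": 0.0, "az": 0.88}, {"hand": -0.1, "x": 0.03, "y": -0.31, "z": 0.01, "ax": 0.0, "ay": 0.0, "az": 0.87}, {"hand": -0.1, "x": -0.01, "y": -0.32, "z": 0.02, "ax": 0.0, "ay": 0.0, "az": 0.87}, {"hand": -0.1, "x": -0.04, "y": -0.31, "z": 0.01, "ax": 0.0, "ay": 0.0, "az": 0.87}, {"hand": -0.1, "x": -0.07, "y": -0.31, "z": 0.01, "ax": 0.0, "ay": 0.0, "az": 0.87}]
[{"hand": -0.1, "x": -0.11, "y": -0.29, "z": 0.02, "ax": 0.0, "ay": 0.0, "az": 0.87}, {"hand": -0.1, "x": -0.13, "y": -0.29, "z": 0.01, "ax": 0.0, "ay": -0.0, "az": 0.87}, {"hand": -0.1, "x": -0.16, "y": -0.27, "z": 0.01, "ax": 0.0, "ay": -0.0, "az": 0.87}, {"hand": -0.1, "x": -0.19, "y": -0.25, "z": 0.02, "ax": 0.0, "ay": -0.0, "az": 0.87}, {"hand": -0.1, "x": -0.22, "y": -0.23, "z": 0.01, "ax": 0.0, "ay": -0.0, "az": 0.87}]
```

View pics/s7.png

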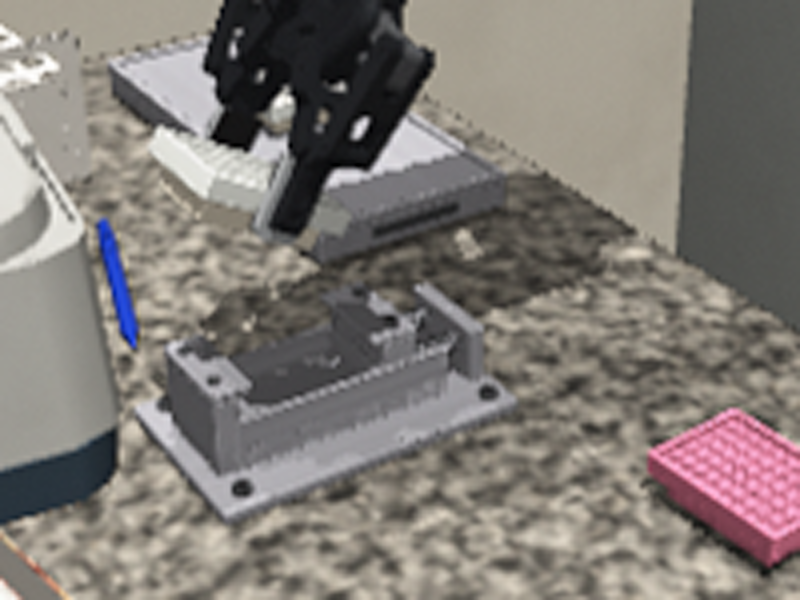

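The block is out at (240,190), the mould is empty and the jaw is home. I'll level the block, turn it and carry it over the free end of the plate.

Call:
drive_tool --deltas '[{"hand":-0.1,"x":0.01,"y":-0.02,"z":-0.13,"ax":0,"ay":0.9,"az":0},{"hand":-0.1,"x":0.02,"y":-0.03,"z":-0.14,"ax":0,"ay":0.89,"az":0},{"hand":-0.1,"x":0.03,"y":-0.02,"z":-0.13,"ax":0,"ay":0.9,"az":0},{"hand":-0.1,"x":0.05,"y":-0.02,"z":-0.12,"ax":0,"ay":0.9,"az":0},{"hand":-0.1,"x":0.06,"y":-0.03,"z":-0.12,"ax":0,"ay":0.89,"az":0}]' --newtons 110

```text
t: 11.45
tool_pos: [0.5284, 0.3191, 0.1469]
tcp_rot: [-3.141, -0.008, -2.609]
ft_force: [-0.0, -0.4, -0.9]
grip_width: 0.0537
grip_force: 119.9
```

Call:
drive_tool --deltas '[{"hand":-0.1,"x":0.21,"y":-0.24,"z":0.01,"ax":0,"ay":0,"az":0.87},{"hand":-0.1,"x":0.18,"y":-0.26,"z":0.02,"ax":0,"ay":0,"az":0.87},{"hand":-0.1,"x":0.15,"y":-0.27,"z":0.01,"ax":0,"ay":0,"az":0.87},{"hand":-0.1,"x":0.12,"y":-0.3,"z":0.01,"ax":0,"ay":0,"az":0.87},{"hand":-0.1,"x":0.09,"y":-0.3,"z":0.02,"ax":0,"ay":0,"az":0.87}]' --newtons 110

```text
t: 11.95
tool_pos: [0.5143, 0.2407, 0.1427]
tcp_rot: [-3.139, -0.004, -3.136]
ft_force: [0.5, -0.7, -1.1]
grip_width: 0.0539
grip_force: 119.9
```

Call:
drive_tool --deltas '[{"hand":-0.1,"x":0.06,"y":-0.31,"z":0.01,"ax":0,"ay":0,"az":0.88},{"hand":-0.1,"x":0.03,"y":-0.31,"z":0.01,"ax":0,"ay":0,"az":0.87},{"hand":-0.1,"x":-0.01,"y":-0.32,"z":0.02,"ax":0,"ay":0,"az":0.87},{"hand":-0.1,"x":-0.04,"y":-0.31,"z":0.01,"ax":0,"ay":0,"az":0.87},{"hand":-0.1,"x":-0.07,"y":-0.31,"z":0.01,"ax":0,"ay":0,"az":0.87}]' --newtons 110

```text
t: 12.45
tool_pos: [0.5001, 0.1631, 0.14]
tcp_rot: [-3.137, -0.002, 2.624]
ft_force: [0.3, -0.4, -0.6]
grip_width: 0.0539
grip_force: 119.9
```

Call:
drive_tool --deltas '[{"hand":-0.1,"x":-0.11,"y":-0.29,"z":0.02,"ax":0,"ay":0,"az":0.87},{"hand":-0.1,"x":-0.13,"y":-0.29,"z":0.01,"ax":0,"ay":0,"az":0.87},{"hand":-0.1,"x":-0.16,"y":-0.27,"z":0.01,"ax":0,"ay":0,"az":0.87},{"hand":-0.1,"x":-0.19,"y":-0.25,"z":0.02,"ax":0,"ay":0,"az":0.87},{"hand":-0.1,"x":-0.22,"y":-0.23,"z":0.01,"ax":0,"ay":0,"az":0.87}]' --newtons 110

```text
t: 12.95
tool_pos: [0.4863, 0.0856, 0.1367]
tcp_rot: [-3.137, 0.0, 2.102]
ft_force: [-0.3, 0.0, -0.7]
grip_width: 0.0535
grip_force: 119.9
```

Call:
drive_tool --deltas '[{"hand":-0.1,"x":0,"y":0,"z":0,"ax":0,"ay":0,"az":0},{"hand":-0.1,"x":0,"y":0,"z":0.2,"ax":0,"ay":0,"az":0},{"hand":-0.1,"x":0,"y":0,"z":0.3,"ax":0,"ay":0,"az":0},{"hand":-0.1,"x":0,"y":0,"z":0.2,"ax":0,"ay":0,"az":0},{"hand":-0.1,"x":0,"y":0,"z":0,"ax":0,"ay":0,"az":0}]' --newtons 110

```text
t: 13.45
tool_pos: [0.4849, 0.0868, 0.0996]
tcp_rot: [-3.133, -0.002, 2.108]
ft_force: [-0.3, 0.8, -0.9]
grip_width: 0.0538
grip_force: 119.9
```

```bash
python3 - <<'E'
from h import *
f=grab_frame("side");s=read_state();print(s["t"],np.round(s["tool_pos"],4),np.round(s["tcp_rot"],4),s["ft_force"],np.round(s["joints"],2))
a=cv2.resize(f["image"][130:250,150:310],(800,600),interpolation=cv2.INTER_CUBIC)
cv2.imwrite("pics/s8.png",a)
E
```

```text
13.5 [0.4857 0.0866 0.1007] [-3.135e+00 -1.400e-03  2.108e+00] [-0.59634685 -0.61920121 -2.03758075] [-0.05  0.05  2.04 -0.    1.06 -0.59]
```

View pics/s8.png

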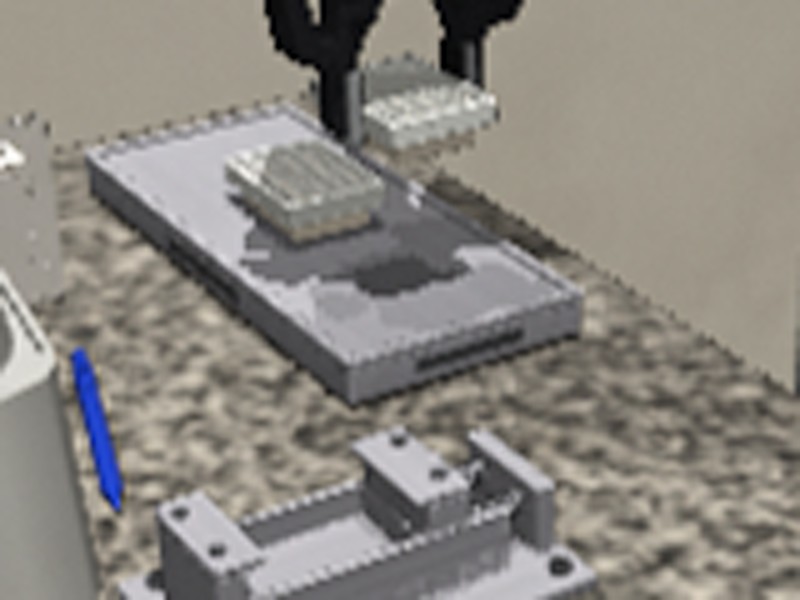

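The block hangs level and lengthwise over the free end of the plate, with a clear gap to the other block at (305,190). I'll lower it.

Call:
drive_tool --deltas '[{"hand":-0.1,"x":0,"y":0,"z":0.25,"ax":-0.05,"ay":0,"az":0},{"hand":-0.1,"x":0,"y":0,"z":0.35,"ax":0,"ay":0,"az":0},{"hand":-0.1,"x":0,"y":0,"z":0.3,"ax":0,"ay":0,"az":0},{"hand":-0.1,"x":0,"y":0,"z":0.25,"ax":0,"ay":0,"az":0},{"hand":-0.1,"x":0,"y":0,"z":0.1,"ax":0,"ay":0,"az":0}]' --newtons 110

```text
t: 14.0
tool_pos: [0.486, 0.0863, 0.0384]
tcp_rot: [3.141, -0.001, 2.107]
ft_force: [-0.3, -0.5, -1.7]
grip_width: 0.0536
grip_force: 119.9
```

Call:
drive_tool --deltas '[{"hand":-0.1,"x":0,"y":0,"z":0.06,"ax":0,"ay":0,"az":0},{"hand":-0.1,"x":0,"y":0,"z":0.04,"ax":0,"ay":0,"az":0},{"hand":-0.1,"x":0,"y":0,"z":0,"ax":0,"ay":0,"az":0},{"hand":-0.1,"x":0,"y":0,"z":0,"ax":0,"ay":0,"az":0},{"hand":-0.1,"x":0,"y":0,"z":0,"ax":0,"ay":0,"az":0}]' --newtons 110

```text
t: 14.5
tool_pos: [0.4868, 0.0862, 0.0347]
tcp_rot: [3.14, 0.0, 2.107]
ft_force: [1.0, -0.7, -1.0]
grip_width: 0.0538
grip_force: 119.9
```

Call:
drive_tool --deltas '[{"hand":-0.1,"x":0,"y":0,"z":0.05,"ax":0,"ay":0,"az":0},{"hand":-0.1,"x":0,"y":0,"z":0.05,"ax":0,"ay":0,"az":0},{"hand":-0.1,"x":0,"y":0,"z":0.04,"ax":0,"ay":0,"az":0},{"hand":-0.1,"x":0,"y":0,"z":0.02,"ax":0,"ay":0,"az":0},{"hand":-0.1,"x":0,"y":0,"z":0,"ax":0,"ay":0,"az":0}]' --newtons 110

```text
t: 15.0
tool_pos: [0.4862, 0.0862, 0.026]
tcp_rot: [3.141, -0.0, 2.107]
ft_force: [-0.1, -0.0, -1.5]
grip_width: 0.054
grip_force: 119.9
```

Call:
drive_tool --deltas '[{"hand":-0.1,"x":0,"y":0,"z":0.02,"ax":0,"ay":0,"az":0},{"hand":-0.1,"x":0,"y":0,"z":0,"ax":0,"ay":0,"az":0},{"hand":-0.1,"x":0,"y":0,"z":0.02,"ax":0,"ay":0,"az":0},{"hand":-0.1,"x":0,"y":0,"z":0,"ax":0,"ay":0,"az":0},{"hand":-0.1,"x":0,"y":0,"z":0,"ax":0,"ay":0,"az":0}]' --newtons 110

```text
t: 15.5
tool_pos: [0.4864, 0.0862, 0.0243]
tcp_rot: [3.14, -0.0, 2.107]
ft_force: [-0.4, 0.3, -1.4]
grip_width: 0.054
grip_force: 119.9
```

Call:
drive_tool --deltas '[{"hand":-0.1,"x":0,"y":0,"z":0.01,"ax":0,"ay":0,"az":0},{"hand":-0.1,"x":0,"y":0,"z":0,"ax":0,"ay":0,"az":0},{"hand":-0.1,"x":0,"y":0,"z":0.01,"ax":0,"ay":0,"az":0},{"hand":-0.1,"x":0,"y":0,"z":0,"ax":0,"ay":0,"az":0},{"hand":-0.1,"x":0,"y":0,"z":0,"ax":0,"ay":0,"az":0}]' --newtons 110

```text
t: 16.0
tool_pos: [0.4865, 0.0862, 0.0235]
tcp_rot: [3.141, -0.0, 2.107]
ft_force: [-1.9, -0.5, 4.0]
grip_width: 0.0539
grip_force: 120.5
```

Call:
drive_tool --deltas '[{"hand":-0.1,"x":0,"y":0,"z":0.01,"ax":0,"ay":0,"az":0},{"hand":-0.1,"x":0,"y":0,"z":0,"ax":0,"ay":0,"az":0},{"hand":-0.1,"x":0,"y":0,"z":0.01,"ax":0,"ay":0,"az":0},{"hand":-0.1,"x":0,"y":0,"z":0,"ax":0,"ay":0,"az":0},{"hand":-0.1,"x":0,"y":0,"z":0,"ax":0,"ay":0,"az":0}]' --newtons 110

```text
t: 16.5
tool_pos: [0.4865, 0.0862, 0.0235]
tcp_rot: [3.141, -0.001, 2.107]
ft_force: [-6.0, 0.8, 13.7]
grip_width: 0.0538
grip_force: 121.7
```

Contact. I'll ease off and open gently.

Call:
drive_tool --deltas '[{"hand":-0.1,"x":0,"y":0,"z":-0.01,"ax":0,"ay":0,"az":0},{"hand":0.2,"x":0,"y":0,"z":0,"ax":0,"ay":0,"az":0},{"hand":0.25,"x":0,"y":0,"z":0,"ax":0,"ay":0,"az":0},{"hand":0.3,"x":0,"y":0,"z":0,"ax":0,"ay":0,"az":0},{"hand":0.35,"x":0,"y":0,"z":0,"ax":0,"ay":0,"az":0}]' --newtons 20

```text
t: 17.0
tool_pos: [0.4866, 0.0861, 0.0227]
tcp_rot: [3.14, 0.0, 2.107]
ft_force: [-1.0, 0.3, 0.5]
grip_width: 0.0577
grip_force: 0.0
```

Call:
drive_tool --deltas '[{"hand":0.4,"x":0,"y":0,"z":0,"ax":0,"ay":0,"az":0},{"hand":0.5,"x":0,"y":0,"z":0,"ax":0,"ay":0,"az":0},{"hand":0.6,"x":0,"y":0,"z":0,"ax":0,"ay":0,"az":0},{"hand":0.7,"x":0,"y":0,"z":0,"ax":0,"ay":0,"az":0},{"hand":0.7,"x":0,"y":0,"z":0,"ax":0,"ay":0,"az":0}]' --newtons 20

```text
t: 17.5
tool_pos: [0.4864, 0.0861, 0.0227]
tcp_rot: [3.14, 0.0, 2.107]
ft_force: [0.1, 0.6, 0.1]
grip_width: 0.0729
grip_force: 0.0
```

Call:
drive_tool --deltas '[{"hand":0.8,"x":0,"y":0,"z":-0.15,"ax":0,"ay":0,"az":0},{"hand":0.8,"x":0,"y":0,"z":-0.3,"ax":0,"ay":0,"az":0},{"hand":0.8,"x":0,"y":0,"z":-0.6,"ax":0,"ay":0,"az":0},{"hand":0.8,"x":0,"y":0,"z":-0.8,"ax":0,"ay":0,"az":0},{"hand":0.8,"x":0,"y":0,"z":-0.6,"ax":0,"ay":0,"az":0}]' --newtons 20

```text
t: 18.0
tool_pos: [0.4869, 0.0861, 0.148]
tcp_rot: [3.138, 0.001, 2.107]
ft_force: [1.3, 0.1, 0.2]
grip_width: 0.0765
grip_force: 0.0
```

```bash
python3 - <<'E'
from h import *
f=grab_frame("side");s=read_state();print(s["t"],np.round(s["tool_pos"],4),s["ft_force"])
for d in mark_of(f,"wax_block")[:4]+mark_of(f,"other_block")[:3]: print(np.round(d["position"],1),round(d["p"],2),ray(f,d["position"],.024).round(4))
cv2.imwrite("pics/s9.png",cv2.resize(f["image"][130:250,150:310],(800,600),interpolation=cv2.INTER_CUBIC))
E
```

```text
18.05 [0.4901 0.0861 0.1532] [2.70396655 0.81733624 2.47829141]
[231.  182.3] 0.94 [0.4865 0.0659 0.024 ]
[325.8 271.5] 0.64 [0.3275 0.425  0.024 ]
[212.  173.9] 0.77 [0.5355 0.0124 0.024 ]
```

View pics/s9.png

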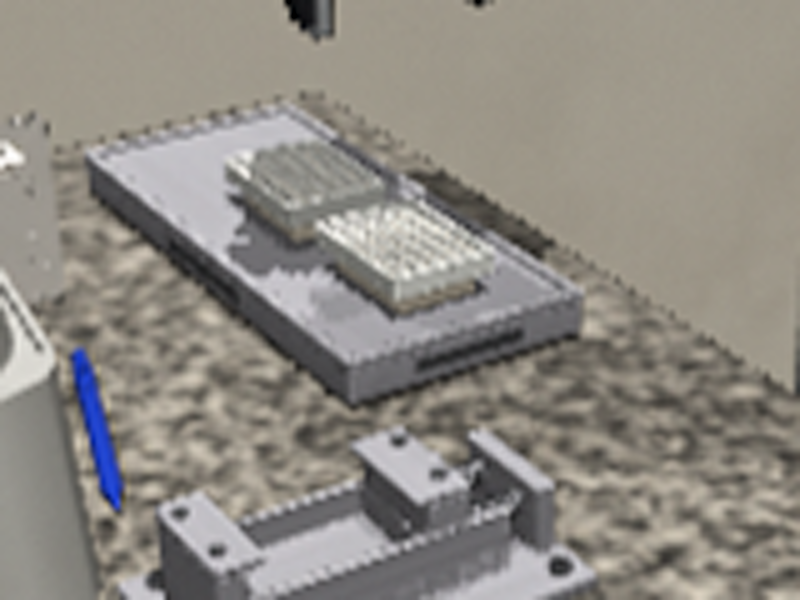

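```bash
python3 - <<'E'
from h import *
f=grab_frame("side");g=grab_frame("top")
w=lambda u,v:ray(f,(150+u/5-.4,130+v/5-.4),.048)[:2]
a=(w(290,212)+w(383,185))/2;b=(w(315,222)+w(405,203))/2
e=(w(397,283)+w(495,250))/2
yd=np.array([-np.sin(.536),np.cos(.536)]);print("gap",(b-a)@yd,"len",(e-b)@yd,"centre y",((b+e)/2-[.5326,.012])@yd, "other end", (a-[.5326,.012])@yd)
for l in("wax_block","other_block"):
  for d in mark_of(g,l)[:3]: print(l,round(d["p"],2),(ray(g,d["position"],.024)[:2]-[.5326,.012])@yd)
cv2.imwrite("pics/t9.png",cv2.resize(g["image"][100:235,255:405],(800,600),interpolation=cv2.INTER_CUBIC))
E
```

```text
gap 0.021616675889575145 len 0.07602396451166454 centre y 0.08808740321713665 other end 0.02845874507172921
wax_block 0.69 0.08913110965830306
wax_block 0.68 0.43783637187577235
wax_block 0.46 -0.006404763464933576
other_block 0.39 -0.010506886904588552
```

View pics/t9.png

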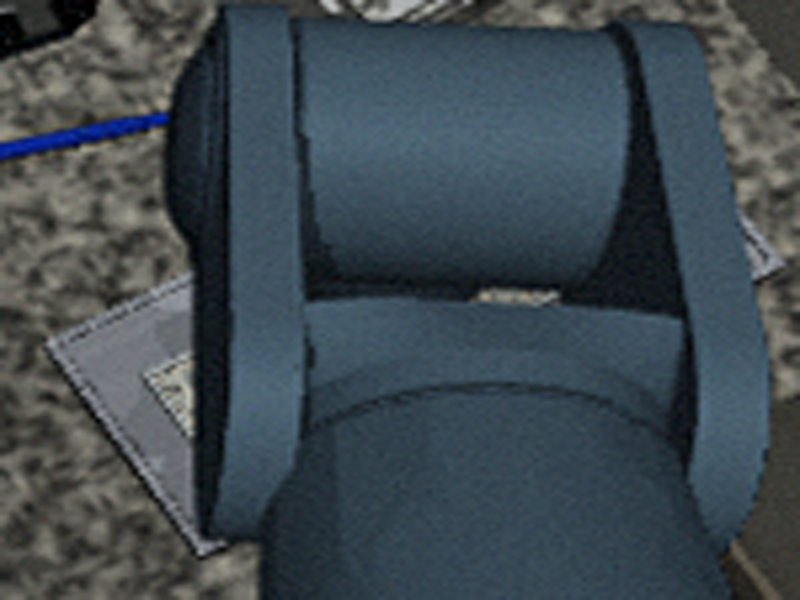

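The top view is mostly hidden by the arm, but the block's corner at (160,375) sits inside the recess. The numbers from the side view agree: centre y is 88 mm and the gap to the other block is 21 mm. I'll hand in.

```bash
python3 -c "
from workcell import *
print(finish_job())"
```

```text
the job is handed in; nothing more can be done
None
```

I took the wax block out of the mould and set it wax face down along the free part of the cold plate, about 21 mm clear of the other block, and handed the job in at about 18 s; no verdict came back.

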